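# Switch off the welding supply unit and pull its fuse carrier

## Robot

A 7-joint arm with a two-finger parallel gripper is mounted at the origin on the work surface; the furniture and walls round the work are solid. World frame = base frame: x ahead of the robot, y to its left, z up, the work surface at z = 0. Lengths are in m, angles in degrees, forces in N, time in s.
With the tool pointing down it reaches from about 0.35 to 0.9 m from the base axis. Payload 7.2 kg.
Tool frame: the origin (TCP) lies midway between the tips of the shut fingers; the grasp point (between the pads) lies r.grip_depth behind it (r.grip_depth is the distance from the TCP to the grasp point, in m); z points along the fingers, y is the line along which they close (so a half turn about z gives the same grasp; the last joint's range is limited). The gripper opens to 88 mm and grips with 3 to 60 N. Pads are 20 mm wide; open, the fingers measure 115 mm over their backs; the gripper's body (75 mm by 178 mm) begins 61 mm behind the grasp point.
Start: joints at [-74.84, 23.554, -0.728, 91.456, 0.321, 64.991, -4.71], TCP at [0.204, 0.591, 0.223] pointing down, gripper open.
Joint ranges: [-169.25, 169.25], [-16.82, 113.86], [-84.01, 82.57], [7.8, 145.47], [-59.2, 239.2], [7.22, 106.19], [-163.78, 163.78]. Speed limits (degrees/s): [136.94, 136.94, 172.46, 172.46, 180, 180, 180].

## Interface

Orientations are given as [roll, pitch, yaw] about the fixed x, y, z axes, in that order (R = Rz(yaw) Ry(pitch) Rx(roll)).
In Python, from workcell import r gives the robot as it stands.
- The arm moves only by the shell command python3 -m creep 'ROWS' [OPENING] [FORCE]. ROWS is JSON, a list of rows, each an object with "offset": the shift along the tool's x, y, z in units of 0.5 m (1.0 is 0.5 m), a list of three; "turn": the turn about the tool's z in units of 60 degrees (1.0 is 60 degrees). In form: [{"offset": [tx, ty, tz], "turn": turn}, ...]. A call has 1 to 10 rows; each row is the pose to reach, as a shift and turn from the pose commanded when the call began, along the tool's axes at that moment; what a row does not reach only later rows make up. A row lasts 1/8 s, in which the tool goes at most 62.5 mm and 10.7 degrees, less where a joint would pass 70% of its speed; a pose out of reach is approached as far as the arm can. A call with a number of a shift or a turn outside -1 to 1 is refused whole. A call with a gripper value outside its range is refused whole. OPENING is the finger opening in mm, from 0 to 87.8, set as the call begins (- or left out, the last holds). The fingers move at their own pace and stop on an object; FORCE is the grip in N (left out, the last holds). Time passes only in rows, so rows that repeat a pose let the fingers close. It gives the time, the measured TCP pose, the force, the opening and the grip force at its end, in the units of the state.
- r.state(): the state, without advancing time (a new reading comes with each control period).
- r.grab_frame(name): name is "scene" or "top" or "wrist"; returns (picture, depth): 480x640x3 uint8, red, green, blue; 480x640 float32, m along the optical axis (not along the pixel's ray), 0 where there is no reading.
- r.camera_model(name): a dict with "fx", "fy", "cx", "cy" (pixels), "R" (3x3) and "t" (3): a world point X has camera coordinates R X + t; the wrist camera has in their place "hand_eye" (4x4, takes a point from camera to tool coordinates, whose origin is the TCP and whose axes are the flange's). Camera axes: x right, y down, z forward; pixel columns grow to the right and rows downward; lengths in m; the calibration is good to about 2 mm. A picture is of the moment at which its call begins: read the wrist's pose just before it. camera_model takes no time and is no camera call.
- r.hand_in(): hands the job in; it is judged then, once.
The state is a dict: "clock": time; "q": joint angles; "qd": joint speeds; "effort": joint torques, N m; "tool_pos": TCP position; "orientation": TCP orientation; "contact_force": force on the tool from outside, world axes, zero at the start; "torque": the same for the moment, N m; "grip_width": finger opening in m; "grip_force": force on a finger pad.
Only numpy, scipy, OpenCV 4.12 (cv2) and the standard library are available. Lean on these libraries where they do the work, as an engineer would, in place of code of your own. Each camera call takes 0.05 s, during which the arm holds its last target. There are 200 camera calls.

## Task

On the blue supply unit, first turn the grey selector sleeve back to 0 (pointer line on the long white bar), without running on past it to the red reverse dot. Then pinch the two red side catches of the black fuse carrier together, lift the carrier straight up out of its well and finish holding it there by the pinched catches, upright and still, its foot about 8 cm above the top of the unit; the program ends while holding it. Leave the tape measure, the marker and the pliers alone.

Things in the scene. Friction and masses are not known exactly. Their poses are not given: they have to be found in the camera images.
- unit: Blue supply unit, fixed to the table: housing 120 (x) x 260 (y) x 70 mm high. Origin: centre of its underside on the table; z up. The fuse carrier's well is centred at x=0, y=+70 mm, the selector sleeve's axis at x=0, y=-70 mm. Its -x face is the front. It stands turned by up to 0.5 rad either way.
- sleeve_grip (a point): Point on the axis of the grey ribbed selector sleeve, 95 mm above the table, the height to grip it. An upright round knob 44 mm in diameter (50 mm foot flange, 6 mm high) from 71 to 111 mm above the table; it can be gripped from above at any yaw. The point turns with the sleeve.
- sleeve_pointer (a point): Outer end of the white pointer line on top of the sleeve, 20 mm from its axis, 111 mm above the table. At 0 it points to the unit's -x (front), at the long white bar of the black scale plate. Clockwise from above follow one, two and three white dots (values 1, 2, 3); the red dot, counterclockwise of 0, is reverse.
- sleeve (a joint): Selector angle in rad, growing clockwise seen from above; 0 at the long white bar, 0.436 rad (25 degrees) a step: 0.436, 0.873, 1.309 at 1, 2, 3 dots, -0.436 at the red reverse dot; stops at -0.55 and 1.42. A sprung detent (about 0.1 N m, it draws the sleeve in from up to half a step) holds each value. It starts at 2 or 3.
- carrier: Black fuse carrier, loose, about 0.2 kg, body 34 mm wide (y), 95 mm tall. Origin: centre of its foot; z up; axes parallel to the unit's when seated. Seated, its foot is 22 mm, its top 118 mm above the table, with about 1.5 mm play. Each catch has a tooth 2 mm under a lip of the housing: it lifts only with both catches pinched in at least 4.5 mm. The foot must rise 48 mm to leave the well.
- catch_grip (a point): Point midway between the red press pads of the two catches, at mid height of the pads: 74 mm above the carrier's foot, 96 mm above the table when seated (26 mm above the unit's top). The pads face the carrier's -x and +x, each 21 mm wide (y), 30 mm high; 52 mm over their outer faces, 40 mm fully pinched. Close the fingers along the carrier's x axis.
- catch_front (a joint): Travel of the red catch on the carrier's -x side, in m: 0 sprung out (latched), 0.006 fully pinched in. Spring 1.8 N at rest, 4.5 N fully in.
- catch_back (a joint): The same for the catch on the carrier's +x side.
- tape_measure: Yellow tape measure 36x81x70 mm, loose, standing behind the unit (about 13 cm to its +x). Bystander.
- marker: Marker pen 17x132x17 mm with orange cap, loose, lying in front of the unit (about 11 cm to its -x). Bystander.
- comb_pliers: Pliers 42x166x13 mm with black grips, loose, lying across the selector end (about 20 cm to the unit's -y). Bystander.
Mind the look-alikes: they are no part of the job. Leave any green look-alike of the carrier alone.

How it is judged (in metres and radians):
On the way:
1. the selector sleeve stands at 0 while the carrier still sits in its well (value of joint sleeve between -0.13 and 0.13 rad and z of carrier in the frame of unit below 0.03 m), for 0.3 s.
At the end, for the whole second after the job is handed in: The sleeve reads 0 within 0.13 rad; the carrier is held by the fingers with both catches pinched in more than 3 mm, its foot 45 to 180 mm above the unit's top (115 to 250 mm above the table), tilted less than 15 degrees, slower than 30 mm/s and not touching the unit (value of joint sleeve between -0.13 and 0.13 rad and z of carrier in the frame of unit between 0.115 and 0.25 m and value of joint each of catch_front, catch_back above 0.003 m and contact force between the fingers and carrier above 1 N and contact force between carrier and unit below 0.2 N and angle between carrier's own z axis and vertical below 0.26 rad and linear speed of carrier below 0.03 m/s); the arm keeps its last pose, push and grip.
It fails at once if the carrier is lifted more than 10 mm while the selector is not at 0 (z of carrier in the frame of unit above 0.0325 m and (value of joint sleeve above 0.2 rad or value of joint sleeve below -0.2 rad)).
It fails at once if the sleeve runs on past 0 towards reverse (value of joint sleeve below -0.3 rad).
It fails at once if the tape measure is pushed more than 20 mm (distance of tape_measure from where it was at the start of the episode above 0.02 m).
It fails at once if the marker is pushed more than 20 mm (distance of marker from where it was at the start of the episode above 0.02 m).
It fails at once if the comb pliers is pushed more than 20 mm (distance of comb_pliers from where it was at the start of the episode above 0.02 m).
It also fails if it takes over 42 s, if anything falls off the work surface, if the arm or the gripper's body presses on something with over 40 N, if the wrist force passes 120 N, or if a joint passes its speed limit or range.

## Working session

There is one attempt and no reset: what is moved stays moved. The work goes in short steps, Python scripts to look and compute and a shell command to move; the robot and the scene stay as the last step left them, time stands still between calls to the robot, and variables do not carry over. Pictures are saved under pics/ and viewed, at most 10 in all, crops included, and the job is handed in when it is done.

```bash
mkdir -p pics; python3 - <<'E'
from workcell import r
import cv2,numpy as np
s=r.state();print(s['clock'],s['tool_pos'],s['orientation'],s['grip_width'],r.grip_depth)
for n in('top','scene'):
    p,d=r.grab_frame(n);cv2.imwrite(f'pics/{n}0.png',p[:,:,::-1]);np.savez(f'{n}0.npz',p=p,d=d)
    m=r.camera_model(n);print(n,m)
print(r.camera_model('wrist'))
E
```

```text
0.0 [0.20402753 0.59021478 0.22181228] [-1.79907938e+02  5.69253834e-03  1.60935625e+02] 0.08779289722497674 0.0187
top {'fx': 451.17696408218217, 'fy': 451.17696408218217, 'cx': 317.00468109717895, 'cy': 240.23393116928125, 'R': array([[-0.02746522, -0.9995881 ,  0.00832389],
       [-0.99792492,  0.0269325 , -0.05848501],
       [ 0.05823673, -0.00991292, -0.99825358]]), 't': array([0.06831892, 0.59802637, 1.07854854])}
scene {'fx': 530.739864134981, 'fy': 530.739864134981, 'cx': 314.943196687028, 'cy': 239.35451889011853, 'R': array([[ 0.65607536, -0.75461225, -0.01120195],
       [-0.48304528, -0.40847261, -0.77447878],
       [ 0.57985548,  0.51352749, -0.6325007 ]]), 't': array([-0.31691303,  0.37802841,  0.67357739])}
{'fx': 344.69795932124424, 'fy': 344.69795932124424, 'cx': 323.250169576518, 'cy': 238.32168581901993, 'hand_eye': array([[-4.32256861e-04, -9.65353236e-01, -2.60946246e-01,
         7.18666821e-02],
       [ 9.99999814e-01, -3.04765062e-04, -5.29039388e-04,
        -1.16544763e-03],
       [ 4.31182586e-04, -2.60946426e-01,  9.65353188e-01,
        -1.61382115e-01],
       [ 0.00000000e+00,  0.00000000e+00,  0.00000000e+00,
         1.00000000e+00]])}
```

View pics/top0.png

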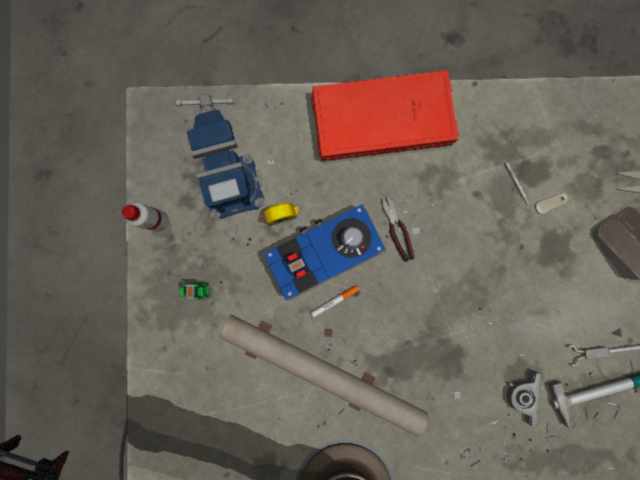

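View pics/scene0.png

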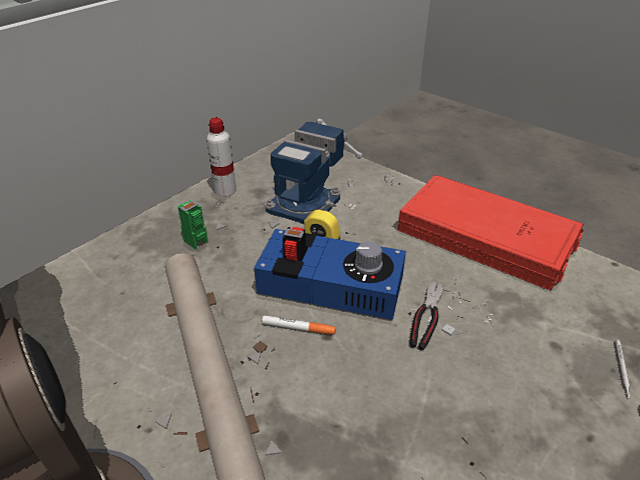

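The top view shows the unit at about (325,252), carrier with red pads at (297,266), sleeve at (351,237), marker in front (335,301), tape behind (281,213), pliers (398,228). The green look-alike is at (194,290). Next I enlarge a crop and fit the outline.

```bash
cat > h.py <<'E'
import numpy as np
from workcell import r
def proj(n,X):
    m=r.camera_model(n);c=np.atleast_2d(X)@m['R'].T+m['t'];return np.c_[m['fx']*c[:,0]/c[:,2]+m['cx'],m['fy']*c[:,1]/c[:,2]+m['cy']]
def ray(n,uv,z):
    m=r.camera_model(n);uv=np.atleast_2d(uv).astype(float)
    d=np.c_[(uv[:,0]-m['cx'])/m['fx'],(uv[:,1]-m['cy'])/m['fy'],np.ones(len(uv))]@m['R'];o=-m['R'].T@m['t']
    return o+d*((z-o[2])/d[:,2])[:,None]
E
python3 - <<'E'
from h import *
import cv2
f=np.load('top0.npz');p,d=f['p'],f['d']
c=cv2.resize(p[195:310,255:400],None,fx=5.5,fy=5.2,interpolation=cv2.INTER_CUBIC)
c=cv2.resize(p[198:308,256:402],None,fx=5.4,fy=5.4,interpolation=cv2.INTER_CUBIC)
cv2.imwrite('pics/topc.png',c[:,:,::-1])
m=r.camera_model('top')
v,u=np.mgrid[:480,:640]
cam=np.stack([(u-m['cx'])/m['fx']*d,(v-m['cy'])/m['fy']*d,d],-1)
W=(cam-m['t'])@m['R']
b=(p[...,2].astype(int)>p[...,0]+50)&(u>250)&(u<400)&(v>195)&(v<310)
t=b&(abs(W[...,2]-.07)<.012)&(d>0)
P=W[t];print(len(P),P[:,2].mean(),P[:,2].std())
rc=cv2.minAreaRect(P[:,:2].astype(np.float32)*1000);print(rc)
hull=(W[...,2]>.06)&(d>0)&(u>262)&(u<388)&(v>200)&(v<304)&~((p[...,0]>150)&(p[...,2]<80)&(v<225))
hsv=cv2.cvtColor(p,cv2.COLOR_RGB2HSV)
red=((hsv[...,0]<8)|(hsv[...,0]>172))&(hsv[...,1]>150)&(hsv[...,2]>100)&(u>280)&(u<315)&(v>245)&(v<285)
n,l,st,ce=cv2.connectedComponentsWithStats(red.astype(np.uint8));print(st[1:],ce[1:])
for i in range(1,n):print(W[(l==i)&(d>0)].mean(0),W[(l==i)&(d>0)].max(0))
k=(W[...,2]>.1)&(abs(u-351)<25)&(abs(v-237)<25)&(d>0);print('knob',W[k].mean(0),k.sum(),W[k][:,2].max())
E
```

```text
3428 0.0702099837912481 0.0019414373343008369
((570.4908447265625, 36.70404052734375), (118.19490814208984, 258.43121337890625), 25.109806060791016)
[[287 253  11   8  51]
 [296 270  10   8  52]] [[292.29411765 256.45098039]
 [300.67307692 273.42307692]]
[0.55985279 0.1089394  0.10513046] [0.5685023  0.12260589 0.11572239]
[0.52151783 0.09157338 0.09436339] [0.52906487 0.10387507 0.11474069]
knob [ 0.59942667 -0.02710583  0.1107725 ] 306 0.11692768280069057
```

View pics/topc.png

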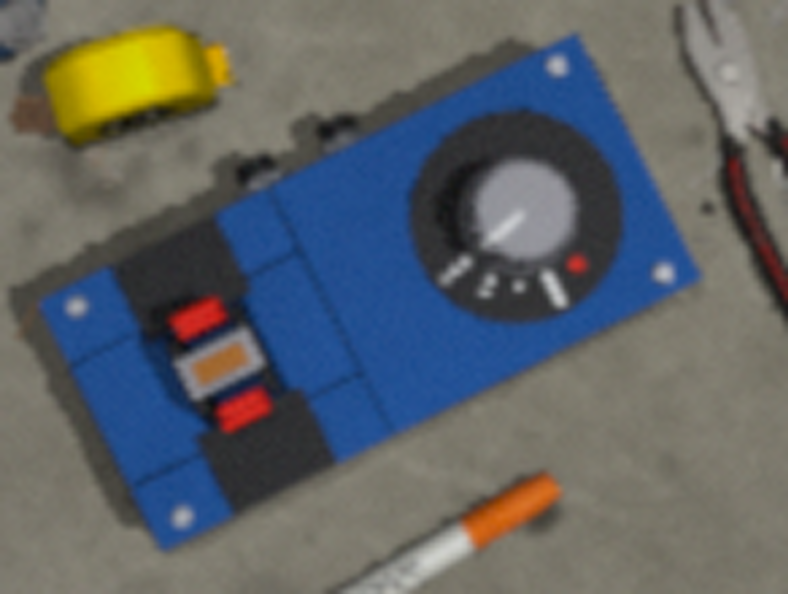

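Reading the crop: the pointer tip (487,247) points at the three-dot mark (455,270), so the sleeve starts at 3 (1.309 rad). The 0 bar is at (555,290) and the red dot at (577,264). It needs −75° about tool z. Fits agree: carrier about (0.541,0.100), sleeve about (0.600,−0.027), yaw about 25°.

```bash
cat >> h.py <<'E'
def go(x,y,z,yaw,do=True):
    from scipy.spatial.transform import Rotation as Ro
    s=r.state();R=Ro.from_euler('xyz',s['orientation'],degrees=True).as_matrix()
    o=R.T@(np.array([x,y,z])-s['tool_pos'])/.5
    dy=(yaw-s['orientation'][2]+180)%360-180
    print('off',o.round(4),'turn',round(-dy/60,4))
E
python3 - <<'E'
from h import *
c=np.array([[40,305],[578,38],[700,275],[163,550]])/5.4+[255.6,197.6]
P=ray('top',c,.07)[:,:2];print(P,P.mean(0))
for a,b in((0,1),(3,2)):
    e=P[a]-P[b];print(np.linalg.norm(e),np.degrees(np.arctan2(-e[0],e[1])))
for a,b in((1,2),(0,3)):
    e=P[a]-P[b];print(np.linalg.norm(e),np.degrees(np.arctan2(e[1],e[0])))
k=np.array([[525,213],[487,247]])/5.4+[255.6,197.6];K=ray('top',k,.111)[:,:2];print(K)
go(.60,-.027,.222,40)
E
```

```text
[[ 0.56798146  0.1778415 ]
 [ 0.67656878 -0.05576213]
 [ 0.57313379 -0.1046134 ]
 [ 0.46257523  0.12782155]] [0.57006481 0.03632188]
0.2576079615194347 24.93069128447911
0.2573891958956724 25.438273275204928
0.11439075331225408 25.280877493516098
0.11667248261110491 25.386423544305984
[[ 0.59914468 -0.026841  ]
 [ 0.58556043 -0.01075834]]
off [-1.1517 -0.9081  0.0012] turn 2.0156
```

```bash
python3 -m creep '[{"offset":[-0.12,-0.09,0],"turn":0.15},{"offset":[-0.22,-0.175,0],"turn":0.3},{"offset":[-0.32,-0.25,0],"turn":0.45},{"offset":[-0.42,-0.33,0],"turn":0.6},{"offset":[-0.52,-0.41,0],"turn":0.75},{"offset":[-0.62,-0.49,0],"turn":0.9},{"offset":[-0.72,-0.57,0],"turn":1},{"offset":[-0.8,-0.64,0],"turn":1},{"offset":[-0.8,-0.64,0],"turn":1},{"offset":[-0.8,-0.64,0],"turn":1}]' 87 10; python3 -c "
from h import *
go(.60,-.027,.222,40);print(r.state()['q'])"
```

```text
clock: 1.35
tool_pos: [0.4777, 0.1572, 0.2224]
orientation: [-180.0, -0.0, 100.8]
contact_force: [-0.9, 0.5, -0.7]
grip_width: 0.0873
grip_force: 0.0
off [-0.4078  0.1711  0.0007] turn 1.0139
[-43.85174255  11.73451112  23.60391908 109.3652089   -5.40360688
  60.00011021  -7.14544939]
```

```bash
python3 -m creep '[{"offset":[-0.1,0.04,0],"turn":0.17},{"offset":[-0.2,0.08,0],"turn":0.34},{"offset":[-0.3,0.125,0],"turn":0.5},{"offset":[-0.4,0.17,0],"turn":0.67},{"offset":[-0.408,0.171,0],"turn":0.84},{"offset":[-0.408,0.171,0],"turn":1},{"offset":[-0.408,0.171,0],"turn":1},{"offset":[-0.408,0.171,0],"turn":1}]'; python3 - <<'E'
from h import *
import cv2
s=r.state();print(s['q'],s['tool_pos'],s['orientation'])
p,d=r.grab_frame('wrist');np.savez('w1.npz',p=p,d=d);cv2.imwrite('pics/w1.png',p[:,:,::-1])
# predicted pixel of sleeve top centre and carrier top
from scipy.spatial.transform import Rotation as Ro
R=Ro.from_euler('xyz',s['orientation'],degrees=True).as_matrix();m=r.camera_model('wrist');H=m['hand_eye']
for X in([.600,-.027,.111],[.5405,.1,.118]):
    c=H[:3,:3].T@(R.T@(np.array(X)-s['tool_pos'])-H[:3,3]);print(c[:2]/c[2]*m['fx']+[m['cx'],m['cy']])
go(.60,-.027,.079,40)
E
```

```text
clock: 2.35
tool_pos: [0.6002, -0.0246, 0.2224]
orientation: [-180.0, -0.0, 41.3]
contact_force: [0.4, 0.5, -0.3]
grip_width: 0.0871
grip_force: 0.0
[-31.26005524  24.54066063  40.0416176   96.99071449 -17.21126116
  64.8023754  -35.06655768] [ 0.6002037  -0.02463928  0.22240735] [-1.79954195e+02 -1.03043567e-03  4.12761739e+01]
[325.34756944 235.60917389]
[150.31015865 188.83254079]
off [-0.003   0.0028  0.287 ] turn 0.0202
```

View pics/w1.png

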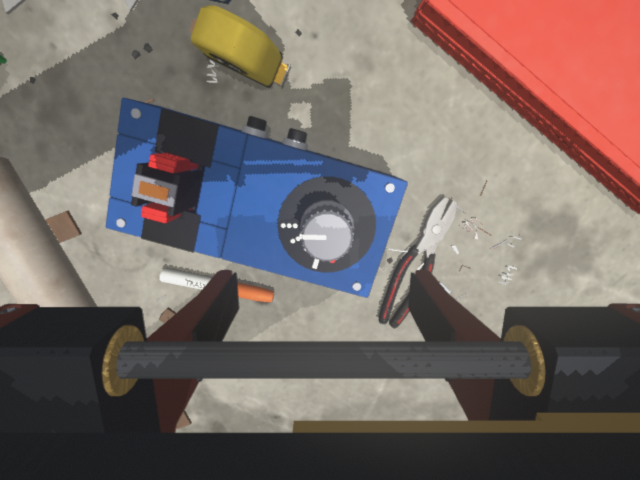

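The wrist view shows the knob top at about (327,236), against a prediction of (325,236). The pointer goes left to (300,237), which again reads 3. Descending now.

```bash
python3 -m creep '[{"offset":[-0.003,0.003,0.1],"turn":0.02},{"offset":[-0.003,0.003,0.2],"turn":0.02},{"offset":[-0.003,0.003,0.25],"turn":0.02},{"offset":[-0.003,0.003,0.285],"turn":0.02},{"offset":[-0.003,0.003,0.285],"turn":0.02},{"offset":[-0.003,0.003,0.285],"turn":0.02}]' && python3 -m creep '[{"offset":[0,0,0],"turn":0},{"offset":[0,0,0],"turn":0},{"offset":[0,0,0],"turn":0},{"offset":[0,0,0],"turn":0},{"offset":[0,0,0],"turn":0},{"offset":[0,0,0],"turn":0}]' 30 20
```

```text
clock: 3.15
tool_pos: [0.601, -0.0287, 0.0813]
orientation: [179.9, -0.1, 39.8]
contact_force: [-0.2, -0.4, 1.1]
grip_width: 0.0869
grip_force: 0.0
clock: 3.9
tool_pos: [0.6001, -0.0285, 0.0802]
orientation: [-180.0, -0.0, 39.7]
contact_force: [-1.8, 0.4, 0.7]
grip_width: 0.0441
grip_force: 20.0
```

```bash
python3 -m creep '[{"offset":[0,0,0],"turn":-0.1},{"offset":[0,0,0],"turn":-0.2},{"offset":[0,0,0],"turn":-0.3},{"offset":[0,0,0],"turn":-0.4},{"offset":[0,0,0],"turn":-0.5},{"offset":[0,0,0],"turn":-0.6},{"offset":[0,0,0],"turn":-0.7},{"offset":[0,0,0],"turn":-0.8},{"offset":[0,0,0],"turn":-0.9},{"offset":[0,0,0],"turn":-0.95}]' && python3 -m creep '[{"offset":[0,0,0],"turn":-0.05},{"offset":[0,0,0],"turn":-0.1},{"offset":[0,0,0],"turn":-0.15},{"offset":[0,0,0],"turn":-0.2},{"offset":[0,0,0],"turn":-0.25},{"offset":[0,0,0],"turn":-0.29},{"offset":[0,0,0],"turn":-0.29},{"offset":[0,0,0],"turn":-0.29},{"offset":[0,0,0],"turn":-0.29},{"offset":[0,0,0],"turn":-0.29}]'; python3 -c "
from workcell import r
print(r.state()['torque'])"
```

```text
clock: 5.15
tool_pos: [0.6012, -0.0289, 0.0802]
orientation: [179.9, 0.0, 96.8]
contact_force: [3.6, 0.1, -3.1]
grip_width: 0.0437
grip_force: 20.0
clock: 6.4
tool_pos: [0.6015, -0.0288, 0.0802]
orientation: [179.9, 0.1, 114.2]
contact_force: [5.3, -1.5, -4.3]
grip_width: 0.0439
grip_force: 20.0
[-0.23000101 -1.30100115  0.1248993 ]
```

Release, rise, and look.

```bash
python3 -m creep '[{"offset":[0,0,0],"turn":0},{"offset":[0,0,0],"turn":0},{"offset":[0,0,0],"turn":0},{"offset":[0,0,0],"turn":0},{"offset":[0,0,-0.1],"turn":0},{"offset":[0,0,-0.2],"turn":0},{"offset":[0,0,-0.28],"turn":0},{"offset":[0,0,-0.28],"turn":0},{"offset":[0,0,-0.28],"turn":0}]' 87; python3 - <<'E'
from h import *
import cv2
s=r.state();print(s['tool_pos'],s['orientation'])
p,d=r.grab_frame('wrist');np.savez('w2.npz',p=p,d=d)
cv2.imwrite('pics/w2.png',cv2.resize(p[140:340,150:420],None,fx=2.9,fy=2.9,interpolation=cv2.INTER_CUBIC)[:,:,::-1])
go(.5405,.1,.222,115.2)
E
```

```text
clock: 7.52
tool_pos: [0.5997, -0.0285, 0.2194]
orientation: [-180.0, -0.0, 114.1]
contact_force: [-0.7, -0.6, -0.5]
grip_width: 0.0869
grip_force: 0.0
[ 0.5996835  -0.02846532  0.21942335] [-1.79959913e+02 -3.14394873e-02  1.14140801e+02]
off [ 0.2826 -0.0024 -0.0061] turn -0.0177
```

View pics/w2.png

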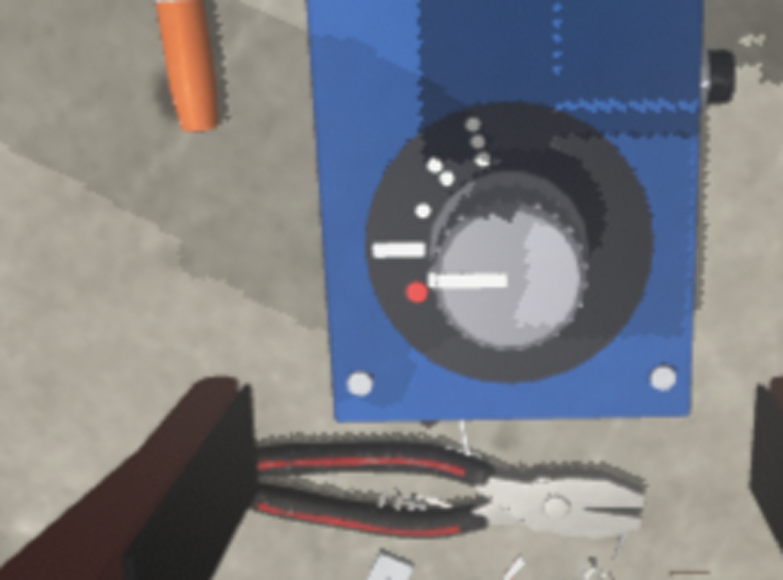

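The crop shows the pointer line (430,281)–(505,281) parallel to the long bar (375–425, 250), so the sleeve is at 0 and the offset is only parallax. Now over to the carrier.

```bash
python3 -m creep '[{"offset":[0.1,0,0],"turn":-0.02},{"offset":[0.2,0,0],"turn":-0.02},{"offset":[0.283,-0.002,0],"turn":-0.02},{"offset":[0.283,-0.002,0],"turn":-0.02},{"offset":[0.283,-0.002,0],"turn":-0.02},{"offset":[0.283,-0.002,0],"turn":-0.02}]'; python3 - <<'E'
from h import *
import cv2
s=r.state()
p,d=r.grab_frame('wrist')
cv2.imwrite('pics/w3.png',cv2.resize(p[140:340,190:460],None,fx=2.9,fy=2.9,interpolation=cv2.INTER_CUBIC)[:,:,::-1])
from scipy.spatial.transform import Rotation as Ro
R=Ro.from_euler('xyz',s['orientation'],degrees=True).as_matrix();m=r.camera_model('wrist');H=m['hand_eye']
v,u=np.mgrid[:480,:640];C=np.stack([(u-m['cx'])/m['fx']*d,(v-m['cy'])/m['fy']*d,d],-1)
W=(C@H[:3,:3].T+H[:3,3])@R.T+s['tool_pos']
k=(W[...,2]>.09)&(W[...,2]<.125)&(abs(W[...,0]-.54)<.045)&(abs(W[...,1]-.1)<.045)&(d>0)
hsv=cv2.cvtColor(p,cv2.COLOR_RGB2HSV)
red=k&((hsv[...,0]<8)|(hsv[...,0]>172))&(hsv[...,1]>150)
a=np.radians(25.2);U=np.array([[np.cos(a),np.sin(a)],[-np.sin(a),np.cos(a)]])
for n,K in(('all',k),('red',red)):
    L=(W[K][:,:2]-[.5405,.1])@U.T;print(n,K.sum(),np.percentile(L,[1,50,99],axis=0).round(4).tolist())
go(.5405,.1,.080,115.2)
E
```

```text
clock: 8.32
tool_pos: [0.5417, 0.0986, 0.2196]
orientation: [-179.9, 0.0, 115.2]
contact_force: [-0.2, -0.4, -0.3]
grip_width: 0.0869
grip_force: 0.0
all 2234 [[-0.0263, -0.0176], [-0.0004, 0.0003], [0.0245, 0.0153]]
red 604 [[-0.0266, -0.011], [0.0151, -0.0007], [0.0247, 0.0085]]
off [ 0.0035 -0.001   0.2795] turn 0.0002
```

View pics/w3.png

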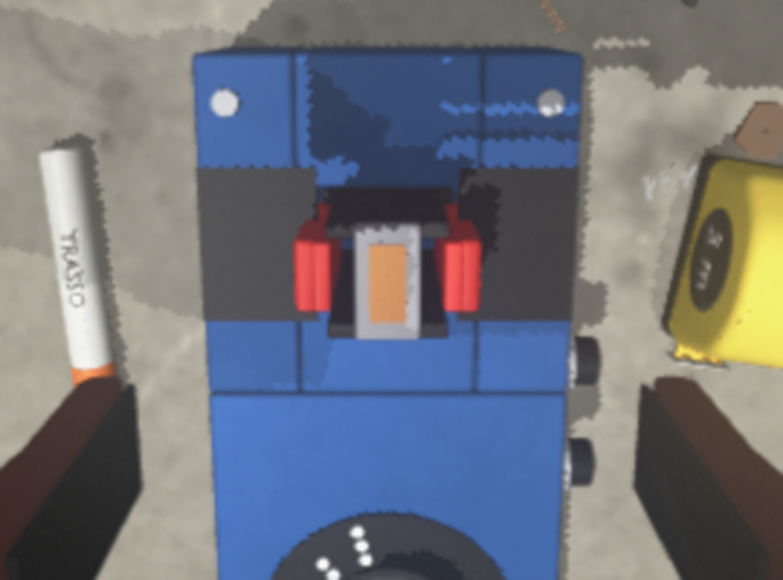

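The carrier's red pads sit at (313,270) and (462,270) in the crop. Measured centre is within 1 mm of plan and the extent is 51 mm, against 52 mm given. Descend and pinch.

```bash
python3 -m creep '[{"offset":[0.002,-0.003,0.1],"turn":0},{"offset":[0.002,-0.003,0.18],"turn":0},{"offset":[0.002,-0.003,0.24],"turn":0},{"offset":[0.002,-0.003,0.28],"turn":0},{"offset":[0.002,-0.003,0.28],"turn":0},{"offset":[0.002,-0.003,0.28],"turn":0}]' && python3 -m creep '[{"offset":[0,0,0],"turn":0},{"offset":[0,0,0],"turn":0},{"offset":[0,0,0],"turn":0},{"offset":[0,0,0],"turn":0},{"offset":[0,0,0],"turn":0},{"offset":[0,0,0],"turn":0},{"offset":[0,0,0],"turn":0}]' 30 25
```

```text
clock: 9.12
tool_pos: [0.5403, 0.0999, 0.0808]
orientation: [180.0, 0.0, 115.3]
contact_force: [-0.4, 0.5, 0.4]
grip_width: 0.087
grip_force: 0.0
clock: 10.0
tool_pos: [0.5399, 0.1006, 0.0805]
orientation: [180.0, -0.0, 115.3]
contact_force: [-0.3, 0.0, 5.3]
grip_width: 0.0381
grip_force: 25.0
```

```bash
python3 -m creep '[{"offset":[0,0,-0.01],"turn":0},{"offset":[0,0,-0.02],"turn":0},{"offset":[0,0,-0.03],"turn":0},{"offset":[0,0,-0.03],"turn":0}]' && python3 -m creep '[{"offset":[0,0,-0.02],"turn":0},{"offset":[0,0,-0.04],"turn":0},{"offset":[0,0,-0.065],"turn":0},{"offset":[0,0,-0.09],"turn":0},{"offset":[0,0,-0.12],"turn":0},{"offset":[0,0,-0.15],"turn":0},{"offset":[0,0,-0.18],"turn":0},{"offset":[0,0,-0.21],"turn":0},{"offset":[0,0,-0.225],"turn":0},{"offset":[0,0,-0.226],"turn":0}]' && python3 -m creep '[{"offset":[0,0,0],"turn":0},{"offset":[0,0,0],"turn":0},{"offset":[0,0,0],"turn":0},{"offset":[0,0,0],"turn":0}]'; python3 - <<'E'
from h import *
import cv2
p,d=r.grab_frame('scene');cv2.imwrite('pics/s4.png',cv2.resize(p[150:350,200:460],None,fx=3,fy=3,interpolation=cv2.INTER_CUBIC)[:,:,::-1])
E
```

```text
clock: 10.5
tool_pos: [0.5398, 0.1004, 0.0955]
orientation: [180.0, 0.0, 115.3]
contact_force: [0.0, -0.3, -3.4]
grip_width: 0.0378
grip_force: 25.0
clock: 11.75
tool_pos: [0.5399, 0.1005, 0.2086]
orientation: [180.0, 0.0, 115.3]
contact_force: [0.1, 0.5, -2.0]
grip_width: 0.0378
grip_force: 25.0
clock: 12.25
tool_pos: [0.5396, 0.1004, 0.208]
orientation: [-180.0, -0.0, 115.3]
contact_force: [0.4, 0.6, -1.9]
grip_width: 0.0381
grip_force: 25.0
```

View pics/s4.png

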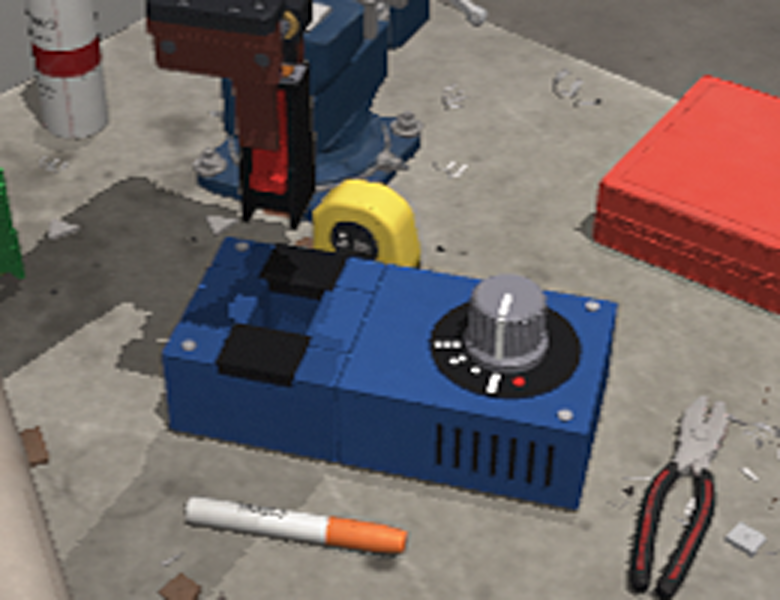

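The carrier hangs upright in the fingers (275,150), clear of its empty well (270,300). The pointer (505,305) lines up with the long bar (493,383), and the bystanders haven't moved. The 2 N load matches 0.2 kg.

```bash
python3 -c "
from workcell import r
print(r.hand_in())"
```

```text
the job is handed in; nothing more can be done
None
```

I turned the selector sleeve back to 0, then pinched the carrier's catches and lifted it out. It is held upright with its foot about 8 cm above the unit, and the job is handed in; no verdict was returned.

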